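# Unlock, open and switch on the saw's control box

### The job

Get the brick saw's control box ready: take the wooden wedge off the white panel and leave it lying on the bench outside the box, turn all three yellow quarter-turn fasteners clockwise to unlocked, and swing the panel up and back until it stays open on its own. Then flip the red-tipped isolator switch inside fully over to on, towards the hinge side. Do not open the panel with the wedge still on it, and leave the mug, tin, brick piece and chisel where they are.

Things in the scene. Friction and masses are not known exactly. Their poses are not given: they have to be found in the camera images.
- box_top (a point): grey steel control box, fixed to the bench, 200 (x) x 280 (y) mm, rim 104 mm high. This point is the centre of the box, 108 mm above the bench: the level of the closed panel's top face. Its x axis points from the box's front to the hinge side, y to the box's left, z up.
- panel (a joint): white access panel (180 x 260 x 4 mm) on top of the box, rad: 0 = shut, 1.57 = upright, 1.85 = leaning back on its stop. It swings up about its far edge, moves freely (0.5 kg, about 3 N to lift at the handle), falls shut if let go before upright, and on to its stop if let go well past upright. It cannot open while a fastener is locked.
- panel_hinge (a point): middle of the panel's hinge line, which runs along the box's y, at the far edge of the panel, 104 mm above the bench and 90 mm beyond the box centre along the box's x.
- panel_handle (a point): centre of the steel bow handle's bar: round, 10 mm thick, 80 mm long along the box's y, 30 mm above the panel's top face near its front edge (bar centre), 155 mm from the hinge line. It moves with the panel.
- latch_left (a joint): left quarter-turn cam fastener, rad: 0 = locked (arm points out over the box's left rim, box +y), 1.57 = its stop, unlocked (arm points to the hinge, box +x, over a green dot); it turns clockwise seen from above. Its hidden cam lets go of the frame from about 1.3 on; it stays where it is left; about 0.06 N m to turn. It starts near locked.
- latch_left_pivot (a point): pivot axis of the left fastener, at box x +15, y +105 mm from the box centre; 13 mm above the panel's top face (half-way up the arm). The fastener's arm is 42 mm long from pivot to tip, 14 mm wide, yellow, standing 4 to 22 mm above the panel's top face. 
- latch_left_arm (a point): point on the arm of the left fastener, 32 mm out from the pivot, half-way up the arm.
- latch_right (a joint): right quarter-turn cam fastener, rad: 0 = locked (arm points out over the box's right rim, box -y), 1.57 = its stop, unlocked (arm points to the box's front, box -x, over a green dot); it turns clockwise seen from above. Its hidden cam lets go of the frame from about 1.3 on; it stays where it is left; about 0.06 N m to turn. It starts near locked.
- latch_right_pivot (a point): pivot axis of the right fastener, at box x +15, y -105 mm from the box centre; 13 mm above the panel's top face (half-way up the arm). The fastener's arm is 42 mm long from pivot to tip, 14 mm wide, yellow, standing 4 to 22 mm above the panel's top face. 
- latch_right_arm (a point): point on the arm of the right fastener, 32 mm out from the pivot, half-way up the arm.
- latch_front (a joint): front quarter-turn cam fastener, rad: 0 = locked (arm points out over the box's front rim, box -x), 1.57 = its stop, unlocked (arm points to the box's left, box +y, over a green dot); it turns clockwise seen from above. Its hidden cam lets go of the frame from about 1.3 on; it stays where it is left; about 0.06 N m to turn. It starts near locked.
- latch_front_pivot (a point): pivot axis of the front fastener, at box x -65, y +80 mm from the box centre; 13 mm above the panel's top face (half-way up the arm). The fastener's arm is 42 mm long from pivot to tip, 14 mm wide, yellow, standing 4 to 22 mm above the panel's top face. 
- latch_front_arm (a point): point on the arm of the front fastener, 32 mm out from the pivot, half-way up the arm.
- isolator (a joint): isolator switch inside the box, rad: 0 = off (toggle leans to the box's front), 1.0 = on (leans to the hinge side). Stays where it is left; about 1.5 N at its ball.
- isolator_tip (a point): centre of the red ball (26 mm across) on the end of the switch's toggle, 74 mm above the bench at off; the toggle's axle lies along the box's y at box x +15, y 0, 30 mm above the bench, and the ball is 50 mm from it. The box's mouth under the panel runs from box x -77 to +84 and y -117 to +117 mm.
- wedge_mid (a point): pale wooden wedge lying on the shut panel, 36 (its x) x 120 (its y) x 28 mm tall at the thick end, loose, 50 g. This point is at its middle, 14 mm above its underside.
- cup_mid (a point): grey-blue enamel mug, bystander, 70 mm across and 78 mm tall with a handle to 93 mm; point half-way up.
- tin_mid (a point): round grey tin, bystander, 72 mm across, 80 mm tall; point half-way up.
- brick_piece_mid (a point): piece of brick standing on end, bystander, 56 x 66 x 107 mm tall; point half-way up.
- chisel_mid (a point): chisel with a wooden handle lying before the box, bystander, 27 x 270 (its y) x 31 mm; point at its middle.
There are look-alikes about, which are no part of the job. There is more than one size of the part that bears wedge_mid; the job needs the smallest.

How it is judged:
On the way, in this order (a step that is already met when the one before it is completed fails the run):
1. all three fasteners are turned to unlocked (value of joint each of latch_left, latch_right, latch_front above 1.2 rad), for 0.1 s.
2. the panel is swung open past upright (value of joint panel above 1.6 rad), for 0.2 s.
3. the isolator is flipped to on (value of joint isolator above 0.8 rad), for 0.2 s.
At the end, for the whole second after the job is handed in: All three fasteners stand unlocked (beyond 1.15 rad), the panel stays open past upright (beyond 1.6 rad), the isolator is on (beyond 0.8 rad), and the wedge lies at rest on the bench outside the box (its middle 5 to 30 mm above the bench) (value of joint each of latch_left, latch_right, latch_front above 1.15 rad and value of joint panel above 1.6 rad and value of joint isolator above 0.8 rad and height (world z) of wedge_mid between 0.005 and 0.03 m and (x of wedge_mid in the frame of box_top above 0.1 m or x of wedge_mid in the frame of box_top below -0.1 m or y of wedge_mid in the frame of box_top above 0.14 m or y of wedge_mid in the frame of box_top below -0.14 m) and linear speed of wedge below 0.03 m/s); the robot touches nothing.
It fails at once if the panel is opened (beyond 0.15 rad) while the wedge is still up on it (its middle over 70 mm high and within the panel's area) (value of joint panel above 0.15 rad and height (world z) of wedge_mid above 0.07 m and horizontal distance between wedge_mid and box_top below 0.13 m).
It fails at once if the mug, tin, brick piece or chisel is moved more than 30 mm (distance of any of cup_mid, tin_mid, brick_piece_mid, chisel_mid from where it was at the start of the episode above 0.03 m).
It also fails if it takes over 72 s, if anything falls off the work surface, if the arm or the gripper's body presses on something with over 40 N, if the wrist force passes 120 N, or if a joint passes its speed limit or range.

### The arm

A 7-joint arm with a two-finger parallel gripper is mounted at the origin on the work surface; the furniture and walls round the work are solid. World frame = base frame: x ahead of the robot, y to its left, z up, the work surface at z = 0. Lengths are in m, angles in rad, forces in N, time in s.
With the tool pointing down it reaches from about 0.35 to 0.9 m from the base axis. Payload 8.1 kg.
Tool frame: the origin (TCP) lies between the finger pads; the fingertips stand 17 mm ahead of it and the grasp point (between the pads) lies 2 mm behind it; z points along the fingers, y is the direction in which the jaws open and shut (so a half turn about z gives the same grasp; the last joint's range is limited). The gripper opens to 92 mm and grips with 3 to 60 N. Pads are 19 mm wide; open, the fingers measure 130 mm over their backs; the gripper's body (75 mm by 190 mm) begins 47 mm behind the grasp point.
Start: joints at [-1.36, 0.434, 0.025, 1.573, -0.012, 1.134, -0.075], TCP at [0.193, 0.594, 0.244] pointing down, gripper open.
Joint ranges: [-2.62, 2.62], [-0.44, 2.09], [-1.27, 1.32], [0.08, 2.57], [-1.32, 4.46], [0.12, 2], [-2.74, 2.74]. Speed limits (rad/s): [2.22, 2.22, 3.01, 3.01, 3.14, 3.14, 3.14].

### API

Orientations are given as a rotation vector (axis times angle).
In Python, from cell import arm gives the robot as it stands. The module is installed in compiled form; this text tells all that it offers.
- The arm moves only by the shell command python3 -m crank 'ROWS' [FORCE]. ROWS is JSON, a list of rows, each a list of 5 numbers: the opening, from 0 (shut) to 1 (fully open), then the shift along the world's x, y, z normalised to -1 to 1, where 1 is 40 cm, then the turn about the world's z normalised to -1 to 1, where 1 is 60 degrees. In form: [[fingers, tx, ty, tz, twist], ...]. A call has exactly 8 rows; each row shifts and turns the commanded pose from where the row before left it; what a row does not reach is not made up. A row lasts 1/12 s, in which the tool goes at most 41.7 mm and 7.16 degrees, less where a joint would pass 70% of its speed; a pose out of reach is approached as far as the arm can. A call with a number of a shift or a turn outside -1 to 1 is refused whole. A call with a gripper value outside its range is refused whole. The fingers move at their own pace and stop on an object; FORCE is the grip in N (left out, the last holds). Time passes only in rows, so rows that do not move let the fingers close, or fill a call up. It gives the time, the measured TCP pose, the force and the opening at its end, in the units of the state.
- arm.observe(): the state, without advancing time (a new reading comes with each control period).
- arm.get_image(name): name is "side" or "top"; returns the picture (400x640x3 uint8, red, green, blue); there is no depth.
- arm.get_calibration(name): a dict with "intrinsics" (3x3 intrinsics, pixels), "distortion" ([k1, k2, p1, p2, k3] as OpenCV has them; the pictures are not rectified), "extrinsics" (4x4, takes a point from camera to world coordinates). Camera axes: x right, y down, z forward; pixel columns grow to the right and rows downward; lengths in m; the calibration is good to about 2 mm. A picture is of the moment at which its call begins. get_calibration takes no time and is no camera call.
- arm.sign_off(): hands the job in, once; it reports no verdict.
The state is a dict: "clock": time; "joints": joint angles; "dq": joint speeds; "joint_efforts": joint torques, N m; "position": TCP position; "ee_rot": TCP orientation; "force": force on the tool from outside, world axes, zero at the start; "ft_torque": the same for the moment, N m; "width": opening from 0.0 (shut) to 1.0 (fully open).
Only numpy, scipy, OpenCV 4.12 (cv2) and the standard library are available. Lean on these libraries where they do the work, as an engineer would, in place of code of your own. Each camera call takes 0.05 s, during which the arm holds its last target.

## Working session

There is one attempt and no reset: what is moved stays moved. The work goes in short steps, Python scripts to look and compute and a shell command to move; the robot and the scene stay as the last step left them, time stands still between calls to the robot, and variables do not carry over. Pictures are saved under pics/ and viewed, and the job is handed in when it is done.

```bash
mkdir -p pics; ls; python3 - <<'E'
from cell import arm
import cv2
s=arm.observe()
print({k:(v if not hasattr(v,'__len__') else [round(float(x),3) for x in v]) for k,v in s.items()})
for n in ("side","top"):
    cv2.imwrite(f"pics/{n}0.png",cv2.cvtColor(arm.get_image(n),cv2.COLOR_RGB2BGR))
    c=arm.get_calibration(n);print(n,c)
E
```

```text
pics
{'clock': 0.0, 'joints': [-1.36, 0.435, 0.025, 1.574, -0.012, 1.134, -0.075], 'dq': [0.001, 0.0, -0.0, 0.003, 0.001, -0.001, -0.001], 'joint_efforts': [-0.001, -66.784, 0.984, -31.446, -0.061, 0.042, 0.0], 'position': [0.193, 0.594, 0.243], 'ee_rot': [-0.491, -3.103, 0.003], 'force': [-0.574, 0.662, 0.411], 'ft_torque': [-0.024, -0.056, -0.008], 'width': 0.999718684249825}
side {'intrinsics': array([[494.33237666,   0.        , 318.38863728],
       [  0.        , 494.33237666, 203.38631818],
       [  0.        ,   0.        ,   1.        ]]), 'distortion': array([-0.04367105,  0.        ,  0.        ,  0.        ,  0.        ]), 'extrinsics': array([[ 0.82165616, -0.3677552 ,  0.4354736 , -0.05567064],
       [-0.56993258, -0.54029612,  0.6190775 , -0.67929322],
       [ 0.00761573, -0.75685944, -0.65353331,  0.90350013],
       [ 0.        ,  0.        ,  0.        ,  1.        ]])}
top {'intrinsics': array([[447.14754218,   0.        , 313.47472027],
       [  0.        , 447.14754218, 191.21863716],
       [  0.        ,   0.        ,   1.        ]]), 'distortion': array([-0.0539215,  0.       ,  0.       ,  0.       ,  0.       ]), 'extrinsics': array([[ 2.48694021e-02, -9.89801160e-01,  1.40268229e-01,
         3.10141750e-01],
       [-9.99686541e-01, -2.50284136e-02,  6.30604169e-04,
         3.79122619e-02],
       [ 2.88651850e-03, -1.40239943e-01, -9.90113340e-01,
         1.30616054e+00],
       [ 0.00000000e+00,  0.00000000e+00,  0.00000000e+00,
         1.00000000e+00]])}
```

View pics/side0.png

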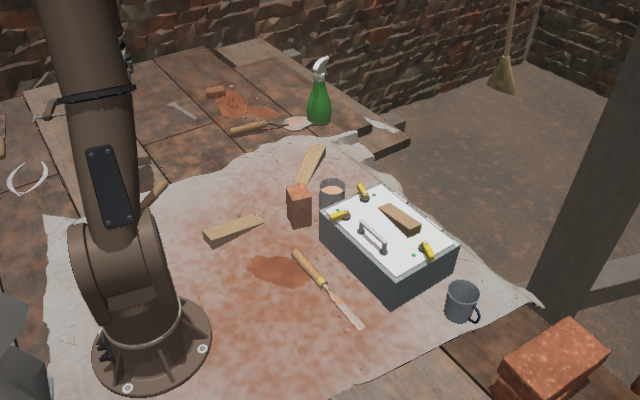

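View pics/top0.png

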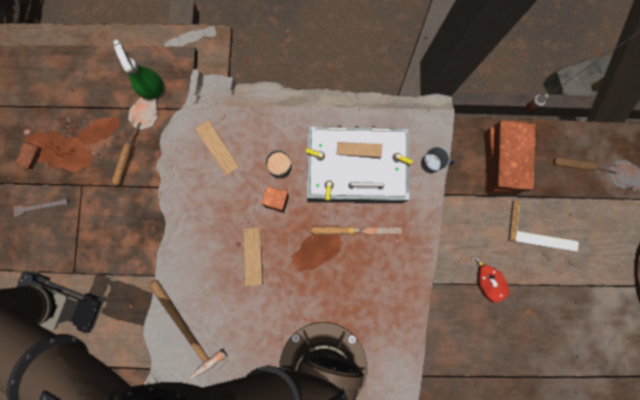

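The top view shows the white panel at about (358,164). The yellow arms are at left (315,153), right (403,159) and front (328,190), and the bow handle is at (367,185). Three things could be the wedge: (359,150) on the panel, and (217,147) and (253,257) on the bench, both longer. The bystanders are the tin (278,164), brick (275,199), mug (436,159) and chisel (355,231). I choose the short wedge on the panel and will measure all three and check a crop.

```bash
cat > h.py <<'E'
import numpy as np, cv2
from cell import arm
def ray(n,uv):
    c=arm.get_calibration(n);K=c['intrinsics'];T=c['extrinsics']
    p=cv2.undistortPoints(np.array(uv,float).reshape(-1,1,2),K,c['distortion']).reshape(-1,2)
    d=np.c_[p,np.ones(len(p))]@T[:3,:3].T
    return T[:3,3],d
def plane(n,uv,z):
    o,d=ray(n,uv); return o+d*((z-o[2])/d[:,2])[:,None]
def proj(n,P):
    c=arm.get_calibration(n);T=np.linalg.inv(c['extrinsics'])
    r=cv2.Rodrigues(T[:3,:3])[0]
    return cv2.projectPoints(np.array(P,float).reshape(-1,3),r,T[:3,3],c['intrinsics'],c['distortion'])[0].reshape(-1,2)
def tri(uv1,uv2):
    o1,d1=ray('side',uv1);o2,d2=ray('top',uv2);d1=d1[0];d2=d2[0]
    t=np.linalg.lstsq(np.c_[d1,-d2],o2-o1,rcond=None)[0]
    a=o1+t[0]*d1;b=o2+t[1]*d2
    return (a+b)/2,np.linalg.norm(a-b)
def snap(n,name,box=None,s=1):
    im=cv2.cvtColor(arm.get_image(n),cv2.COLOR_RGB2BGR)
    cv2.imwrite(f'pics/{name}_full.png',im)
    if box: x0,y0,x1,y1=box; im=im[y0:y1,x0:x1]
    im=cv2.resize(im,None,fx=s,fy=s,interpolation=cv2.INTER_CUBIC)
    cv2.imwrite(f'pics/{name}.png',im)
E
python3 - <<'E'
from h import *
im=cv2.imread('pics/top0.png');hsv=cv2.cvtColor(im,cv2.COLOR_BGR2HSV)
def comps(m,amin):
    n,l,st,ce=cv2.connectedComponentsWithStats(m.astype(np.uint8))
    for i in range(1,n):
        if st[i,4]>=amin: yield (l==i)
H,S,V=[hsv[...,i].astype(int) for i in range(3)]
white=(S<40)&(V>170)
for m in comps(white,1500):
    cs,_=cv2.findContours(m.astype(np.uint8),cv2.RETR_EXTERNAL,cv2.CHAIN_APPROX_NONE)
    r=cv2.minAreaRect(cs[0]);b=cv2.boxPoints(r)
    print('white',r);P=plane('top',b,0.108);print(P.round(4),P.mean(0).round(4))
yel=(H>20)&(H<34)&(S>150)&(V>120)
for m in comps(yel,15):
    cs,_=cv2.findContours(m.astype(np.uint8),cv2.RETR_EXTERNAL,cv2.CHAIN_APPROX_NONE)
    r=cv2.minAreaRect(cs[0]);print('yel',r,plane('top',[r[0]],0.126).round(4))
cv2.imwrite('pics/ctop.png',cv2.resize(im[110:220,240:460],None,fx=3.6,fy=3.6,interpolation=cv2.INTER_CUBIC))
s=cv2.imread('pics/side0.png')
cv2.imwrite('pics/cside.png',cv2.resize(s[140:330,270:490],None,fx=3.1,fy=3.1,interpolation=cv2.INTER_CUBIC))
E
```

```text
white ((359.5088806152344, 162.07310485839844), (100.45736694335938, 70.23475646972656), 1.1934894323349)
[[ 0.4661  0.0516  0.108 ]
 [ 0.6621  0.0528  0.108 ]
 [ 0.6637 -0.2258  0.108 ]
 [ 0.4673 -0.2205  0.108 ]] [ 0.5648 -0.0855  0.108 ]
yel ((311.6499938964844, 152.05001831054688), (12.649110794067383, 4.110960960388184), 18.434947967529297) [[0.584  0.0462 0.126 ]]
yel ((405.4000244140625, 159.70001220703125), (12.074766159057617, 4.472135543823242), 26.56505012512207) [[ 0.5696 -0.2074  0.126 ]]
yel ((327.85247802734375, 192.62295532226562), (3.4403581619262695, 13.037147521972656), 5.194429397583008) [[4.745e-01 3.000e-04 1.260e-01]]
```

View pics/ctop.png

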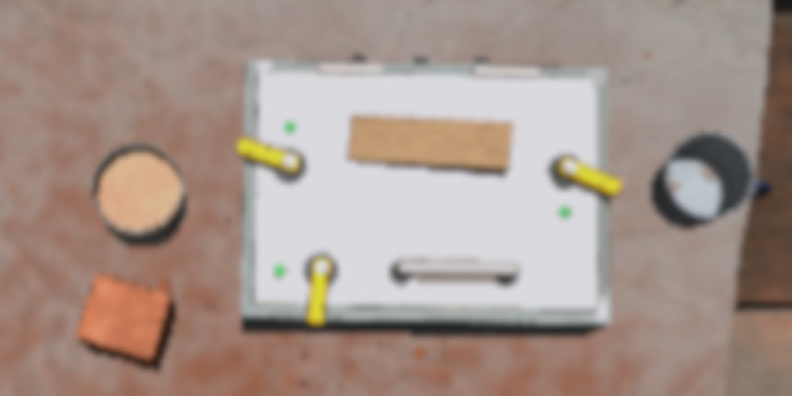

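View pics/cside.png

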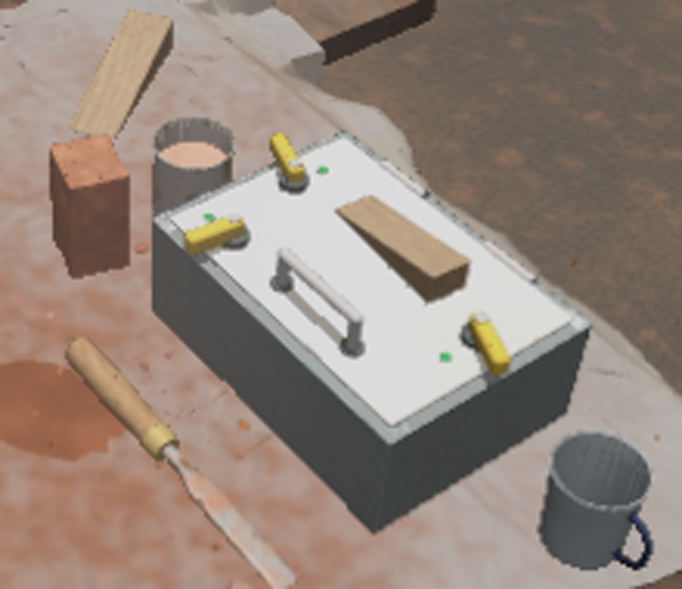

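The crop confirms the short wedge on the panel, with its thick end toward image right. The latches start near locked and the green dots are visible. Next I fix the box pose from the corners, pivots and handle across both views.

```bash
python3 - <<'E'
from h import *
T=lambda x,y:[(x+.5)/3.6-.5+240,(y+.5)/3.6-.5+110]
S=lambda x,y:[(x+.5)/3.1-.5+270,(y+.5)/3.1-.5+140]
pts={'farL':((342,131),(248,62)),'farR':((588,325),(607,68)),'nearR':((390,444),(606,322)),'nearL':((153,215),(243,320)),
'pivL':((298,170),(291,160)),'pivR':((481,321),(568,166)),'pivF':((237,222),(321,266)),'hanL':((285,255),(402,267)),'hanR':((354,318),(516,269)),
'wBL':((337,210),(349,161)),'wTR_thick':((469,262),(512,124)),'wBR_thick':((430,274),(509,171)),'wTL':((371,196),(352,115))}
R={}
for k,(a,b) in pts.items():
    p,e=tri(S(*a),T(*b));R[k]=p;print(k,p.round(4),'gap',e.round(4))
# fit box pose from known plan points using top view planes
mod={'farL':(.1,.14,.104),'farR':(.1,-.14,.104),'nearR':(-.1,-.14,.104),'nearL':(-.1,.14,.104),'pivL':(.015,.105,.130),'pivR':(.015,-.105,.130),'pivF':(-.065,.08,.130),'hanL':(-.065,.04,.143),'hanR':(-.065,-.04,.143)}
for src in ('top','side'):
    A=np.array([m[:2] for m in mod.values()])
    B=np.array([plane(src,[T(*pts[k][1]) if src=='top' else S(*pts[k][0])],mod[k][2])[0][:2] for k in mod])
    a=A-A.mean(0);b=B-B.mean(0)
    th=np.arctan2((a[:,0]*b[:,1]-a[:,1]*b[:,0]).sum(),(a*b).sum())
    Rm=np.array([[np.cos(th),-np.sin(th)],[np.sin(th),np.cos(th)]]);t=B.mean(0)-Rm@A.mean(0)
    print(src,'th',np.degrees(th),'t',t.round(4),'res mm',((A@Rm.T+t-B)*1000).round(1).tolist())
for z,uv in ((.055,(217,147)),(.02,(253,257))): print(plane('top',[uv],z))
# bystanders
print('tin',plane('top',[T(140,192)],.08),'brick',plane('top',[T(130,318)],.107),'mug',plane('top',[T(703,183)],.078))
E
```

```text
farL [0.6595 0.0574 0.1044] gap 0.0018
farR [ 0.6623 -0.2198  0.1035] gap 0.0026
nearR [ 0.4666 -0.2197  0.1008] gap 0.0018
nearL [0.4606 0.0545 0.1106] gap 0.0032
pivL [0.5801 0.022  0.1229] gap 0.0009
pivR [ 0.58   -0.1859  0.126 ] gap 0.0003
pivF [ 0.5    -0.0023  0.1254] gap 0.0017
hanL [ 0.4988 -0.0614  0.1371] gap 0.0015
hanR [ 0.497  -0.1437  0.1416] gap 0.0024
wBL [ 0.5837 -0.0225  0.1108] gap 0.0021
wTR_thick [ 0.6088 -0.1421  0.1346] gap 0.0004
wBR_thick [ 0.5716 -0.1392  0.1401] gap 0.0001
wTL [ 0.6193 -0.0238  0.1092] gap 0.0003
top th 1.121453700380982 t [ 0.5629 -0.0858] res mm [[-0.3, -0.8], [2.4, -3.3], [0.3, -9.3], [0.2, -3.2], [-2.2, -2.9], [1.0, -5.5], [-2.1, -5.5], [-0.0, 13.4], [0.9, 17.0]]
side th 0.8816064950671566 t [ 0.5618 -0.0879] res mm [[0.7, -4.4], [3.6, -6.8], [-1.3, -7.5], [-6.7, -9.4], [0.5, 1.8], [1.5, -4.2], [-1.9, -2.3], [1.0, 17.5], [2.6, 15.3]]
[[0.60866491 0.31900916 0.055     ]]
[[0.29865477 0.20636389 0.02      ]]
tin [[0.56110631 0.13833868 0.08      ]] brick [[0.4590148  0.14016288 0.107     ]] mug [[ 0.58018925 -0.30097396  0.078     ]]
```

Box pose: centre (0.563, -0.082), yaw about 0–1°. The triangulated heights come out close to the given ones: rim mean 0.105 against 0.104, pivot tops 0.125 against 0.130, handle bar 0.139 against 0.138. The handle centre is at (0.498, -0.102). The wedge measures 0.118 m long, which matches 120 mm, with its centre at (0.596, -0.082) and a turn of about -5.5°. Next I travel to above the wedge's thicker half.

```bash
for i in 1; do :; done
python3 -m crank '[[1,0.04,-0.073,0,-0.054],[1,0.04,-0.073,0,-0.054],[1,0.04,-0.073,0,-0.054],[1,0.04,-0.073,0,-0.054],[1,0.04,-0.073,0,-0.054],[1,0.04,-0.073,0,-0.054],[1,0.04,-0.073,0,-0.054],[1,0.04,-0.073,0,-0.054]]' 15
python3 -m crank '[[1,0.04,-0.073,0,-0.054],[1,0.04,-0.073,0,-0.054],[1,0.04,-0.073,0,-0.054],[1,0.04,-0.073,0,-0.054],[1,0.04,-0.073,0,-0.054],[1,0.04,-0.073,0,-0.054],[1,0.04,-0.073,0,-0.054],[1,0.04,-0.073,0,-0.054]]'
python3 -m crank '[[1,0.04,-0.073,0,-0.054],[1,0.04,-0.073,0,-0.054],[1,0.04,-0.073,0,-0.054],[1,0.04,-0.073,0,-0.054],[1,0.04,-0.073,0,-0.054],[1,0.04,-0.073,0,-0.054],[1,0.04,-0.073,0,-0.054],[1,0.04,-0.073,0,-0.054]]'
cat >> h.py <<'E'
def st():
    s=arm.observe();R=cv2.Rodrigues(np.array(s['ee_rot'],float))[0];y=R[:,1]
    print('t',round(s['clock'],2),'pos',np.round(s['position'],4),'jaw',round(np.degrees(np.arctan2(y[1],y[0])),1),'zax',R[:,2].round(3),'F',np.round(s['force'],1),'w',round(s['width'],3),'q',np.round(s['joints'],2))
E
python3 -c "from h import *;st()"
```

```text
clock: 0.77
position: [0.3213, 0.3592, 0.2435]
ee_rot: [-1.178, -2.912, 0.001]
force: [0.8, 0.5, 0.8]
width: 0.999
clock: 1.43
position: [0.4492, 0.1257, 0.2437]
ee_rot: [-1.801, -2.574, 0.0]
force: [-0.0, 1.4, 0.2]
width: 1.001
clock: 2.1
position: [0.5773, -0.1077, 0.2434]
ee_rot: [-2.332, -2.104, 0.0]
force: [0.4, 0.3, 0.5]
width: 1.001
t 2.1 pos [ 0.5773 -0.1077  0.2434] jaw -5.9 zax [-0.  0. -1.] F [0.4 0.3 0.5] w 1.001 q [-0.35  0.41  0.62  1.7  -0.26  1.11  0.25]
```

```bash
python3 -m crank '[[1,0.04,0,-0.04,0],[1,0,0,-0.04,0],[1,0,0,-0.04,0],[1,0,0,-0.04,0],[1,0,0,-0.04,0],[1,0,0,-0.04,0],[1,0,0,-0.04,0],[1,0,0,-0.006,0]]' 15
python3 -m crank '[[0,0,0,0,0],[0,0,0,0,0],[0,0,0,0,0],[0,0,0,0,0],[0,0,0,0,0],[0,0,0,0,0],[0,0,0,0,0],[0,0,0,0,0]]' 15
python3 -c "
from h import *;st();snap('side','g1',(270,100,500,330),2.5)"
```

```text
clock: 2.77
position: [0.5912, -0.1057, 0.1265]
ee_rot: [-2.327, -2.105, 0.005]
force: [-0.6, 1.1, 0.4]
width: 1.001
clock: 3.43
position: [0.593, -0.1063, 0.1295]
ee_rot: [2.33, 2.107, 0.0]
force: [0.7, 0.7, -0.7]
width: 0.468
t 3.43 pos [ 0.593  -0.1063  0.1295] jaw -5.7 zax [ 0.  0. -1.] F [ 0.7  0.7 -0.7] w 0.468 q [-0.29  0.56  0.55  1.79 -0.36  0.9   0.33]
```

View pics/g1.png

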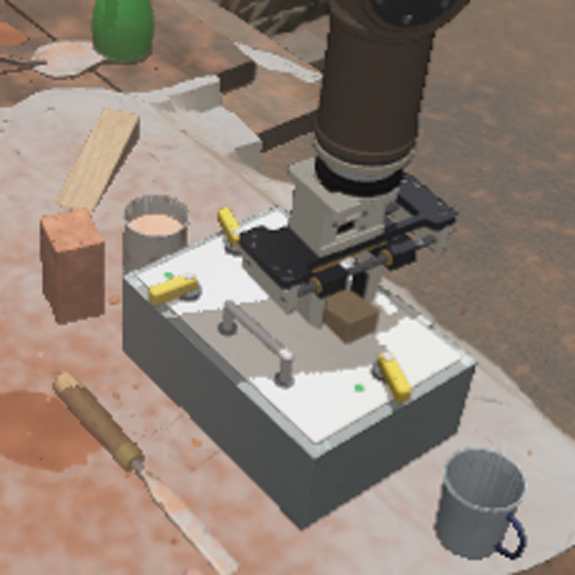

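The picture shows the fingers straddling the wedge's thick end, around crop (350,300). The opening of 43 mm says they are still closing, so I wait.

```bash
python3 -m crank '[[0,0,0,0,0],[0,0,0,0,0],[0,0,0,0,0],[0,0,0,0,0],[0,0,0,0,0],[0,0,0.0,0.02,0],[0,0,0,0.03,0],[0,0,0,0.03,0]]' 15
python3 -m crank '[[0,0,0,0.06,0],[0,0,0,0.08,0],[0,0,0,0.08,0],[0,0,0,0.04,0],[0,0,0,0,0],[0,0,0,0,0],[0,0,0,0,0],[0,0,0,0,0]]'
python3 -c "
from h import *;st();snap('side','g2',(270,60,500,290),2.5);print(proj('top',[[.393,.0,.03],[.45,.29,.03]]))"
```

```text
clock: 4.15
position: [0.5927, -0.1064, 0.1623]
ee_rot: [-2.33, -2.107, 0.001]
force: [0.1, -0.3, -0.4]
width: 0.392
clock: 4.82
position: [0.5923, -0.1061, 0.2644]
ee_rot: [-2.329, -2.106, 0.002]
force: [0.2, 0.4, -1.2]
width: 0.389
t 4.82 pos [ 0.5923 -0.1061  0.2644] jaw -5.7 zax [-0.002  0.    -1.   ] F [ 0.2  0.4 -1.2] w 0.389 q [-0.35  0.42  0.63  1.64 -0.26  1.17  0.24]
[[326.19131496 225.53785181]
 [225.78207358 203.11922533]]
```

View pics/g2.png

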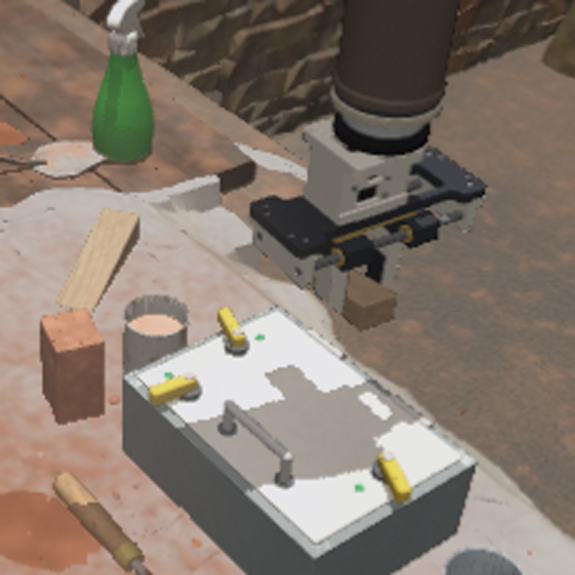

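The wedge is held: the opening reads 36 mm and it has lifted off. I carry it over to free bench at the left, around (0.46, 0.295).

```bash
python3 -m crank '[[0,-0.0275,0.078,0,0],[0,-0.0275,0.078,0,0],[0,-0.0275,0.078,0,0],[0,-0.0275,0.078,0,0],[0,-0.0275,0.078,0,0],[0,-0.0275,0.078,0,0],[0,-0.0275,0.078,0,0],[0,-0.0275,0.078,0,0]]'
python3 -m crank '[[0,-0.0275,0.078,0,0],[0,-0.0275,0.078,0,0],[0,-0.0275,0.078,0,0],[0,-0.0275,0.078,0,0],[0,0,0,-0.08,0],[0,0,0,-0.08,0],[0,0,0,-0.08,0],[0,0,0,-0.08,0]]'
python3 -m crank '[[0,0,0,-0.06,0],[0,0,0,-0.06,0],[0,0,0,-0.04,0],[0,0,0,-0.03,0],[0,0,0,0,0],[0,0,0,0,0],[0,0,0,0,0],[0,0,0,0,0]]'
python3 -c "
from h import *;st()"
```

```text
clock: 5.53
position: [0.5037, 0.1445, 0.2647]
ee_rot: [-2.33, -2.107, 0.002]
force: [0.9, 0.8, -0.2]
width: 0.39
clock: 6.2
position: [0.4603, 0.268, 0.1354]
ee_rot: [2.329, 2.108, -0.002]
force: [-0.9, 1.0, -0.6]
width: 0.387
clock: 6.87
position: [0.4614, 0.2683, 0.0621]
ee_rot: [2.33, 2.107, 0.002]
force: [0.4, 0.6, -0.6]
width: 0.393
t 6.87 pos [0.4614 0.2683 0.0621] jaw -5.7 zax [ 0.001  0.001 -1.   ] F [ 0.4  0.6 -0.6] w 0.393 q [-0.92  0.54  0.4   2.01 -0.33  0.66 -0.4 ]
```

```bash
python3 -m crank '[[0,0,0,-0.04,0],[0,0,0,-0.03,0],[0,0,0,-0.02,0],[0,0,0,-0.006,0],[0,0,0,0,0],[0,0,0,0,0],[0.6,0,0,0,0],[0.6,0,0,0,0]]'
python3 -c "
from h import *;st()"
python3 -m crank '[[0.8,0,0,0,0],[0.8,0,0,0,0],[0.8,0,0,0.02,0],[0.8,0,0,0.06,0],[0.8,0,0,0.1,0],[0.5,0,0,0.1,0],[0,0,0,0.1,0],[0,0,0,0.06,0]]'
python3 -c "
from h import *;st();snap('top','p1',(180,100,460,300),2.8)"
```

```text
clock: 7.53
position: [0.4614, 0.2684, 0.0236]
ee_rot: [2.33, 2.107, 0.002]
force: [0.4, -0.3, 0.5]
width: 0.49
t 7.53 pos [0.4614 0.2684 0.0236] jaw -5.7 zax [ 0.001  0.001 -1.   ] F [ 0.4 -0.3  0.5] w 0.49 q [-0.88  0.6   0.36  2.03 -0.37  0.57 -0.37]
clock: 8.2
position: [0.4621, 0.2681, 0.2035]
ee_rot: [2.331, 2.106, 0.007]
force: [1.1, -0.0, -0.7]
width: 0.63
t 8.2 pos [0.4621 0.2681 0.2035] jaw -5.8 zax [ 0.003  0.002 -1.   ] F [ 1.1 -0.  -0.7] w 0.63 q [-1.01  0.34  0.51  1.88 -0.2   0.96 -0.51]
```

View pics/p1.png

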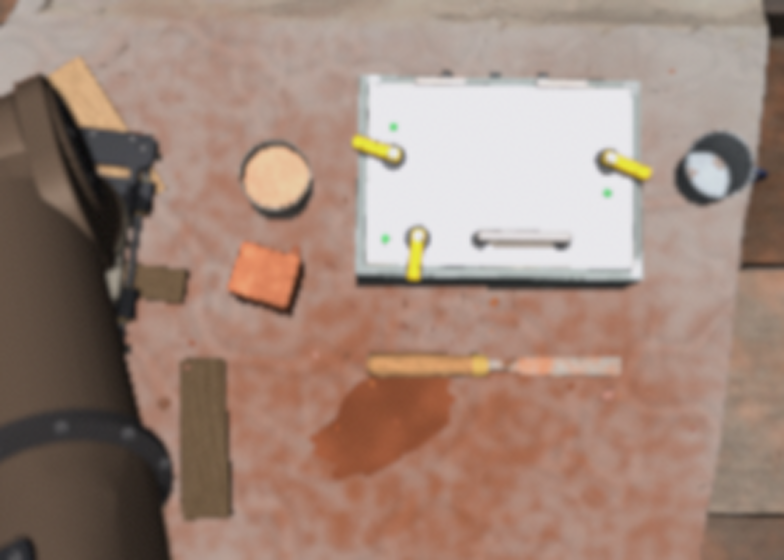

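The wedge lies on the bench at crop (160,283), and the chisel, brick, tin and mug are unmoved. Next is the left fastener. I push its front side with closed fingertips along +x, then curve to -y.

```bash
python3 -m crank '[[0,0.027,-0.066,0,0.012],[0,0.027,-0.066,0,0.012],[0,0.027,-0.066,0,0.012],[0,0.027,-0.066,0,0.012],[0,0.027,-0.066,0,0.012],[0,0.027,-0.066,0,0.012],[0,0.027,-0.066,0,0.012],[0,0.027,-0.066,0,0.012]]'
python3 -m crank '[[0,0,0,0,0],[0,0,0,-0.04,0],[0,0,0,-0.04,0],[0,0,0,-0.04,0],[0,0,0,-0.04,0],[0,0,0,-0.02,0],[0,0,0,0,0],[0,0,0,0,0]]'
python3 -c "
from h import *;st();snap('side','l1',(270,60,500,290),2.5)"
```

```text
clock: 8.92
position: [0.5475, 0.0555, 0.1995]
ee_rot: [2.22, 2.222, 0.001]
force: [-0.2, 0.2, -0.5]
width: 0.026
clock: 9.58
position: [0.5474, 0.0569, 0.1273]
ee_rot: [2.221, 2.222, -0.0]
force: [0.0, 0.3, -0.1]
width: 0.009
t 9.58 pos [0.5474 0.0569 0.1273] jaw 0.0 zax [-0. -0. -1.] F [ 0.   0.3 -0.1] w 0.009 q [-0.56  0.47  0.49  1.92 -0.3   0.82  0.09]
```

View pics/l1.png

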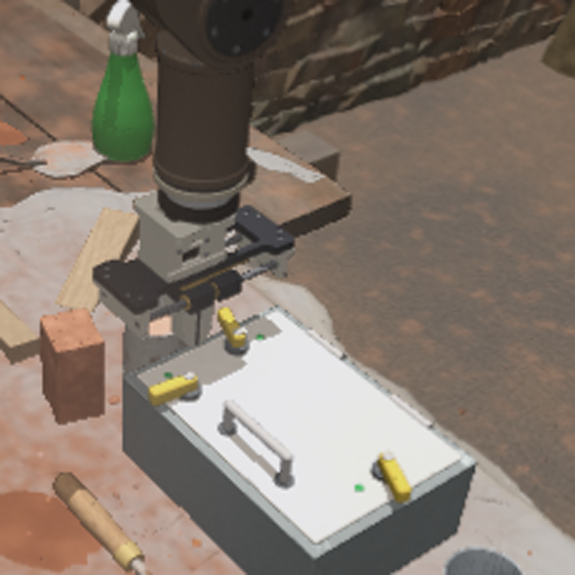

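The closed fingers stand next to the front side of the left arm, as planned. I push.

```bash
python3 -m crank '[[0,0.02,0,0.008,0],[0,0.02,0,0,0],[0,0.02,0,0,0],[0,0.02,0,0,0],[0,0.016,0,0,0],[0,0.008,-0.012,0,0],[0,0.008,-0.015,0,0],[0,0.006,-0.016,0,0]]'
python3 -m crank '[[0,0,0,0,0],[0,0,0,0,0],[0,0,0,0,0],[0,0,0,0,0],[0,0,0,0,0],[0,0,0,0,0],[0,0,0,0,0],[0,0,0,0,0]]'
python3 -c "
from h import *;st();snap('side','l2',(270,60,500,290),2.5)"
```

```text
clock: 10.3
position: [0.5957, 0.0403, 0.1303]
ee_rot: [2.22, 2.223, 0.003]
force: [-5.5, 31.2, 3.2]
width: 0.01
clock: 10.97
position: [0.5954, 0.041, 0.1304]
ee_rot: [-2.22, -2.223, -0.004]
force: [1.3, 7.1, -1.9]
width: 0.004
t 10.97 pos [0.5954 0.041  0.1304] jaw 0.1 zax [ 0.002  0.002 -1.   ] F [ 1.3  7.1 -1.9] w 0.004 q [-0.49  0.53  0.48  1.8  -0.31  0.88  0.14]
```

View pics/l2.png

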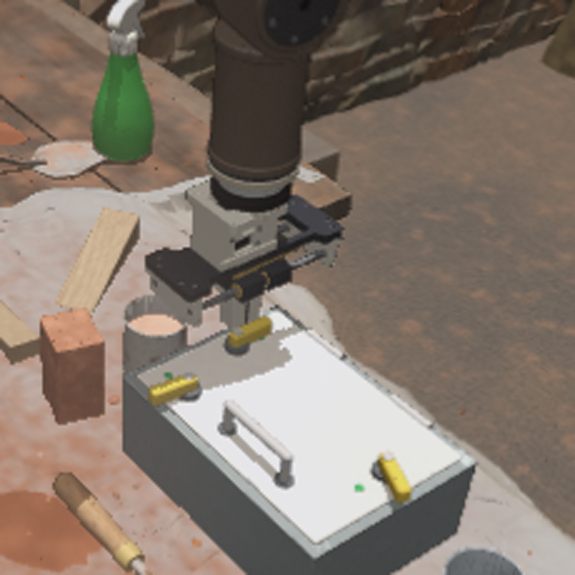

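The left arm now points toward the hinge and is pressed on its stop (31 N peak reaction). I lift off and go to the right fastener.

```bash
python3 -m crank '[[0,0,0.015,0.03,0],[0,0,0.01,0.05,0],[0,0,0,0.06,0],[0,0.004,-0.07,0,0],[0,0.004,-0.07,0,0],[0,0.004,-0.07,0,0],[0,0.004,-0.07,0,0],[0,0.004,-0.07,0,0]]'
python3 -m crank '[[0,0.004,-0.07,0,0],[0,0.004,-0.07,0,0],[0,0.004,-0.07,0,0],[0,0.004,-0.07,0,0],[0,0.004,-0.07,0,0],[0,0,0,0,0],[0,0,0,0,0],[0,0,0,0,0]]'
python3 -c "
from h import *;st();snap('top','l3',(240,110,460,220),3.6)"
```

```text
clock: 11.68
position: [0.6024, -0.093, 0.1871]
ee_rot: [2.222, 2.22, -0.0]
force: [0.0, -0.3, -0.0]
width: 0.002
clock: 12.35
position: [0.6103, -0.2306, 0.1865]
ee_rot: [2.222, 2.221, -0.0]
force: [0.2, 1.0, -0.2]
width: 0.008
t 12.35 pos [ 0.6103 -0.2306  0.1865] jaw -0.0 zax [ 0. -0. -1.] F [ 0.2  1.  -0.2] w 0.008 q [-0.06  0.56  0.53  1.6  -0.31  1.06  0.55]
```

View pics/l3.png

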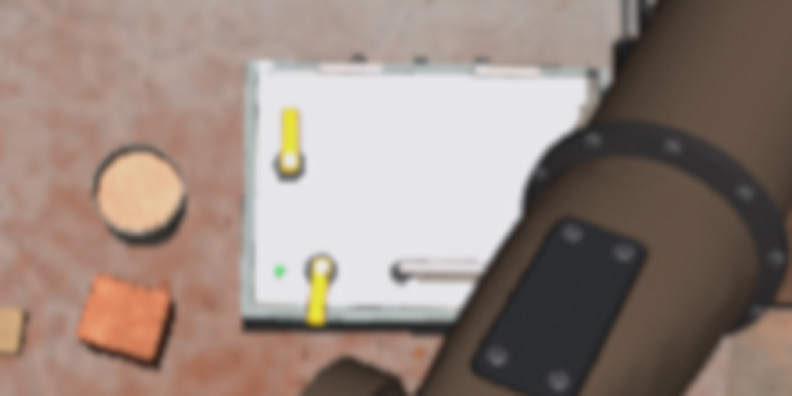

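The left arm is straight over its dot at crop (290,130). I descend at the right fastener, shifting to y = -0.220.

```bash
python3 -m crank '[[0,0,0.026,-0.02,0],[0,0,0,-0.04,0],[0,0,0,-0.04,0],[0,0,0,-0.03,0],[0,0,0,-0.011,0],[0,0,0,0,0],[0,0,0,0,0],[0,0,0,0,0]]'
python3 -c "
from h import *;st();snap('side','l4',(270,60,500,290),2.5)"
```

```text
clock: 13.07
position: [0.611, -0.2201, 0.1305]
ee_rot: [2.22, 2.221, 0.001]
force: [-0.1, 0.5, -0.1]
width: 0.005
t 13.07 pos [ 0.611  -0.2201  0.1305] jaw 0.0 zax [ 0.001 -0.    -1.   ] F [-0.1  0.5 -0.1] w 0.005 q [-0.06  0.61  0.5   1.67 -0.35  0.95  0.57]
```

View pics/l4.png

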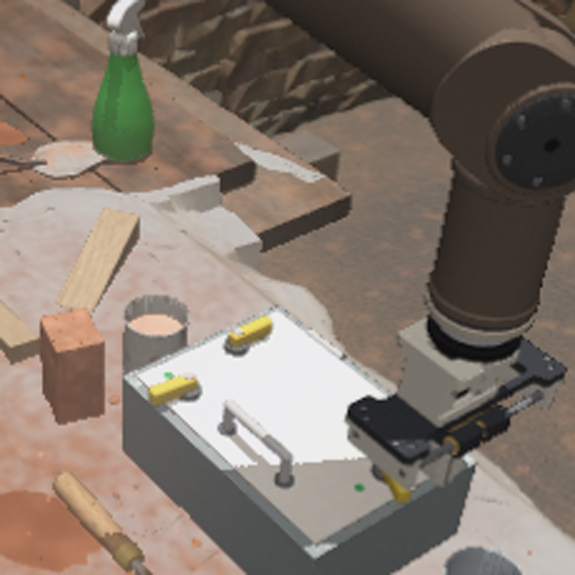

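The fingers stand on the hinge side of the right arm. I push the mirrored path.

```bash
python3 -m crank '[[0,-0.02,0,0,0],[0,-0.02,0,0,0],[0,-0.02,0,0,0],[0,-0.02,0,0,0],[0,-0.015,0,0,0],[0,-0.008,0.012,0,0],[0,-0.008,0.015,0,0],[0,-0.006,0.016,0,0]]'
python3 -c "
from h import *;st()"
python3 -m crank '[[0,0,0,0,0],[0,0,0,0,0],[0,0,-0.015,0.03,0],[0,0,-0.01,0.05,0],[0,0,0,0.08,0],[0,0,0,0.02,0],[0,0,0,0,0],[0,0,0,0,0]]'
python3 -c "
from h import *;st();snap('side','l5',(270,60,500,290),2.5)"
```

```text
clock: 13.78
position: [0.5629, -0.204, 0.13]
ee_rot: [2.221, 2.219, -0.003]
force: [6.9, -34.3, -2.5]
width: 0.007
t 13.78 pos [ 0.5629 -0.204   0.13  ] jaw -0.1 zax [-0.    -0.002 -1.   ] F [  6.9 -34.3  -2.5] w 0.007 q [-0.09  0.54  0.51  1.8  -0.33  0.88  0.56]
clock: 14.45
position: [0.5638, -0.2115, 0.2015]
ee_rot: [-2.219, -2.223, -0.001]
force: [0.9, 0.1, -0.7]
width: 0.007
t 14.45 pos [ 0.5638 -0.2115  0.2015] jaw 0.1 zax [ 0.     0.001 -1.   ] F [ 0.9  0.1 -0.7] w 0.007 q [-0.11  0.47  0.55  1.72 -0.28  1.03  0.54]
```

View pics/l5.png

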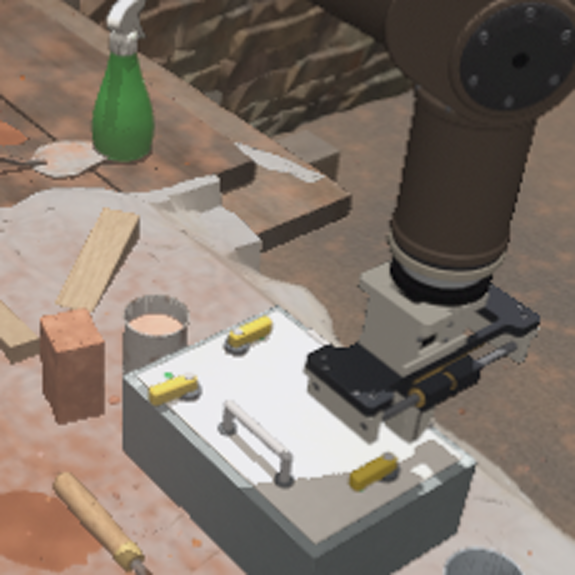

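The right arm points to the front over its dot. Next is the front fastener.

```bash
python3 -m crank '[[0,-0.034,0.056,0,0],[0,-0.034,0.056,0,0],[0,-0.034,0.056,0,0],[0,-0.034,0.056,0,0],[0,-0.034,0.056,0,0],[0,-0.034,0.056,0,0],[0,-0.034,0.056,0,0],[0,-0.034,0.056,0,0]]'
python3 -m crank '[[0,0,0,0,0],[0,0,0,-0.04,0],[0,0,0,-0.04,0],[0,0,0,-0.04,0],[0,0,0,-0.04,0],[0,0,0,-0.018,0],[0,0,0,0,0],[0,0,0,0,0]]'
python3 -c "
from h import *;st();snap('side','l6',(270,60,500,290),2.5)"
```

```text
clock: 15.17
position: [0.453, -0.032, 0.2004]
ee_rot: [-2.219, -2.221, 0.003]
force: [-0.4, 0.8, -0.2]
width: 0.004
clock: 15.83
position: [0.4546, -0.0337, 0.1302]
ee_rot: [-2.221, -2.221, 0.002]
force: [0.1, -0.3, 0.4]
width: 0.009
t 15.83 pos [ 0.4546 -0.0337  0.1302] jaw -0.0 zax [-0.002 -0.    -1.   ] F [ 0.1 -0.3  0.4] w 0.009 q [-0.44  0.33  0.5   2.14 -0.23  0.73  0.21]
```

View pics/l6.png

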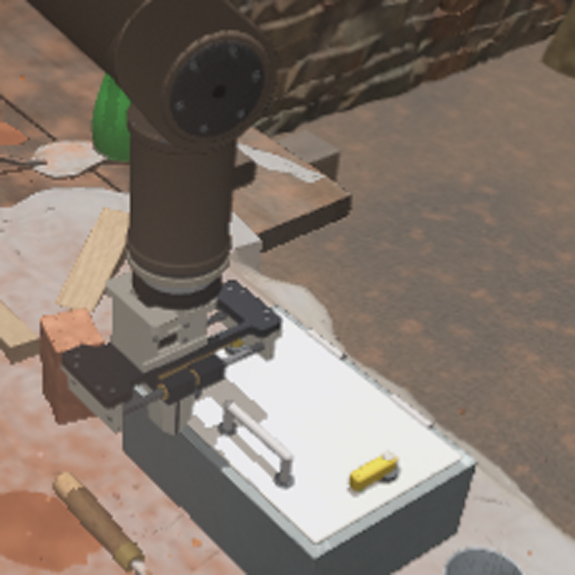

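```bash
python3 -m crank '[[0,0,0.025,0,0],[0,0,0.025,0,0],[0,0,0.025,0,0],[0,0,0.025,0,0],[0,0,0.02,0,0],[0,0.014,0.008,0,0],[0,0.015,0.008,0,0],[0,0.015,0.006,0,0]]'
python3 -c "
from h import *;st();snap('side','l7',(270,60,500,290),2.5)"
```

```text
clock: 16.55
position: [0.4727, 0.0244, 0.1304]
ee_rot: [-2.219, -2.222, 0.0]
force: [-2.7, 1.6, -0.6]
width: 0.003
t 16.55 pos [0.4727 0.0244 0.1304] jaw 0.1 zax [-0.001  0.001 -1.   ] F [-2.7  1.6 -0.6] w 0.003 q [-0.54  0.35  0.48  2.1  -0.24  0.75  0.09]
```

View pics/l7.png

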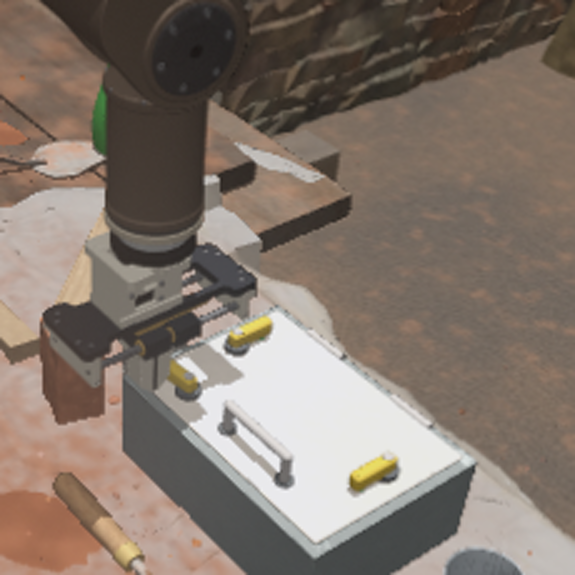

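The front arm has turned most of the way, but the reaction is only 3 N, so it is not on its stop. I push a little further in +x.

```bash
python3 -m crank '[[0,0.005,0,0,0],[0,0.005,0,0,0],[0,0.005,0,0,0],[0,0,0,0,0],[0,0,0,0,0],[0,0,0,0,0],[0,0,0,0,0],[0,0,0,0,0]]'
```

```text
clock: 17.27
position: [0.4756, 0.0237, 0.1301]
ee_rot: [-2.218, -2.218, 0.005]
force: [-12.3, 4.1, 10.4]
width: 0.006
```

```bash
python3 -m crank '[[0,-0.02,0,0.02,0],[0,-0.01,0,0.05,0],[0.3,0.01,-0.04,0.09,0],[0.6,0.02,-0.06,0.04,0],[0.6,0.02,-0.07,0,0],[0.6,0.02,-0.07,0,0],[0.6,0.02,-0.07,0,0],[0.6,0,0,0,0]]' 15
python3 -c "
from h import *;st();snap('side','l8',(270,60,500,290),2.5);snap('top','l8t',(240,110,460,220),3.6)"
```

```text
clock: 17.93
position: [0.5038, -0.1078, 0.2119]
ee_rot: [2.225, 2.209, 0.0]
force: [-0.2, 0.4, 0.6]
width: 0.394
t 17.93 pos [ 0.5038 -0.1078  0.2119] jaw -0.4 zax [ 0.004 -0.004 -1.   ] F [-0.2  0.4  0.6] w 0.394 q [-0.35  0.31  0.58  1.92 -0.2   0.97  0.32]
```

View pics/l8.png

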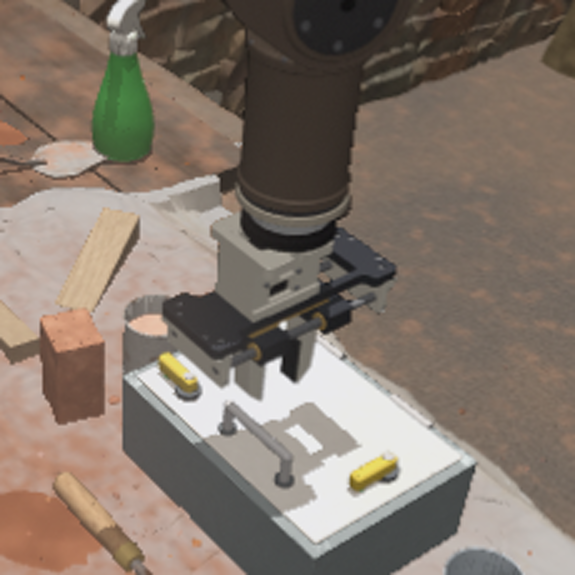

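View pics/l8t.png

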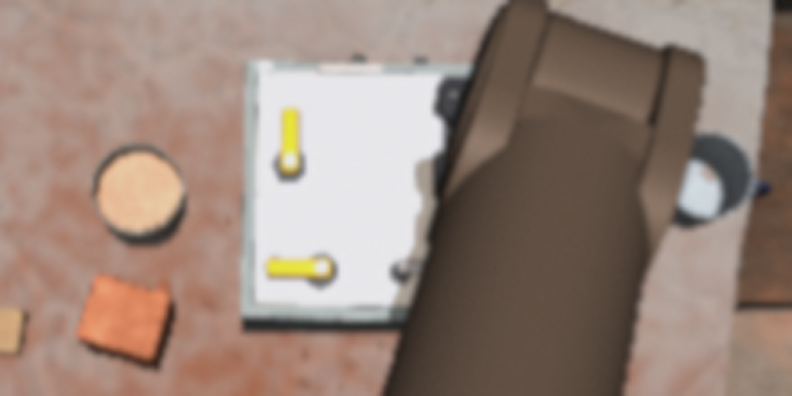

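All three arms sit over their dots: front at crop (295,267), left at (290,130), and right seen in the side view. Next I grip the handle bar, with the bar about 13 mm from the fingertips.

```bash
python3 -m crank '[[0.5,-0.015,0.012,-0.03,0],[0.5,0,0,-0.04,0],[0.5,0,0,-0.04,0],[0.5,0,0,-0.04,0],[0.5,0,0,-0.025,0],[0,0,0,0,0],[0,0,0,0,0],[0,0,0,0,0]]' 15
python3 -m crank '[[0,0,0,0,0],[0,0,0,0,0],[0,0,0,0,0],[0,0,0,0,0],[0,0,0,0,0],[0,0,0,0,0],[0,0,0,0,0],[0,0,0,0,0]]' 15
python3 -c "
from h import *;st();snap('side','h1',(270,100,500,330),2.5)"
```

```text
clock: 18.7
position: [0.497, -0.0958, 0.1413]
ee_rot: [2.22, 2.222, 0.001]
force: [0.8, -0.3, 0.0]
width: 0.33
clock: 19.37
position: [0.4999, -0.096, 0.1416]
ee_rot: [2.217, 2.219, 0.006]
force: [10.1, -0.8, -6.4]
width: 0.1
t 19.37 pos [ 0.4999 -0.096   0.1416] jaw 0.1 zax [ 0.006 -0.001 -1.   ] F [10.1 -0.8 -6.4] w 0.1 q [-0.32  0.39  0.53  2.01 -0.27  0.8   0.37]
```

View pics/h1.png

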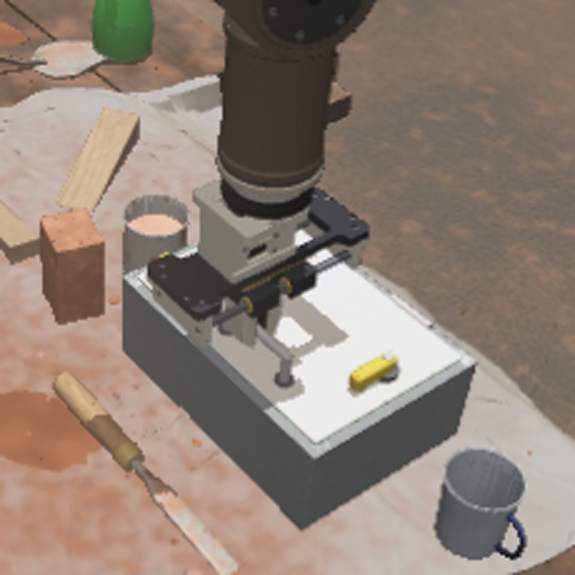

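The grip holds on the bar: the opening is 9 mm, against a 10 mm bar. I work out the arc deltas in row units.

```bash
python3 - <<'E'
import numpy as np
th=np.linspace(0,1.76,25)
x=-.155*np.cos(th)+.034*np.sin(th);z=.155*np.sin(th)+.034*np.cos(th)
for a,dx,dz in zip(th[1:],np.diff(x)/.4,np.diff(z)/.4):print(a.round(2),dx.round(4),dz.round(4))
E
```

```text
0.07 0.0073 0.0282
0.15 0.0093 0.0276
0.22 0.0113 0.0268
0.29 0.0132 0.0259
0.37 0.0151 0.0249
0.44 0.0169 0.0237
0.51 0.0186 0.0224
0.59 0.0202 0.021
0.66 0.0216 0.0194
0.73 0.023 0.0178
0.81 0.0243 0.0161
0.88 0.0254 0.0142
0.95 0.0263 0.0123
1.03 0.0272 0.0104
1.1 0.0279 0.0084
1.17 0.0284 0.0063
1.25 0.0288 0.0042
1.32 0.029 0.0021
1.39 0.0291 -0.0001
1.47 0.029 -0.0022
1.54 0.0288 -0.0043
1.61 0.0284 -0.0064
1.69 0.0278 -0.0085
1.76 0.0271 -0.0105
```

```bash
python3 -m crank '[[0,0.015,0,0.028,0],[0,0.009,0,0.028,0],[0,0.011,0,0.027,0],[0,0.013,0,0.026,0],[0,0.015,0,0.025,0],[0,0.017,0,0.024,0],[0,0.019,0,0.022,0],[0,0.02,0,0.021,0]]' 20
python3 -c "
from h import *;st();snap('side','o1',(270,60,500,290),2.5)"
```

```text
clock: 20.08
position: [0.5416, -0.0957, 0.2207]
ee_rot: [-2.218, -2.218, 0.005]
force: [-8.4, 0.7, 0.5]
width: 0.1
t 20.08 pos [ 0.5416 -0.0957  0.2207] jaw -0.0 zax [-0.006  0.001 -1.   ] F [-8.4  0.7  0.5] w 0.1 q [-0.34  0.36  0.57  1.82 -0.23  1.03  0.31]
```

View pics/o1.png

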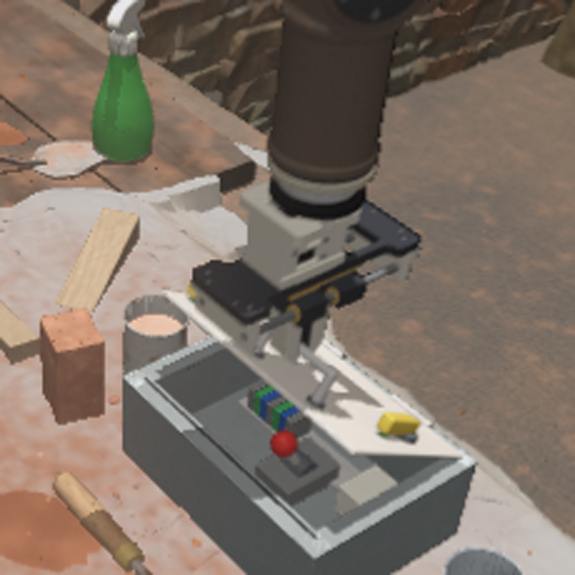

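The panel is swinging up, and the isolator's red ball is visible inside at crop (284,443). I continue the arc.

```bash
python3 -m crank '[[0,0.018,0,0.019,0],[0,0.022,0,0.018,0],[0,0.024,0,0.016,0],[0,0.025,0,0.014,0],[0,0.026,0,0.012,0],[0,0.027,0,0.01,0],[0,0.028,0,0.008,0],[0,0.028,0,0.006,0]]'
python3 -c "
from h import *;st();snap('side','o2',(270,60,500,290),2.5)"
```

```text
clock: 20.8
position: [0.6234, -0.0953, 0.2642]
ee_rot: [-2.22, -2.222, -0.002]
force: [-4.4, 2.9, 9.8]
width: 0.1
t 20.8 pos [ 0.6234 -0.0953  0.2642] jaw 0.0 zax [ 0.001  0.002 -1.   ] F [-4.4  2.9  9.8] w 0.1 q [-0.31  0.46  0.57  1.56 -0.26  1.19  0.31]
```

View pics/o2.png

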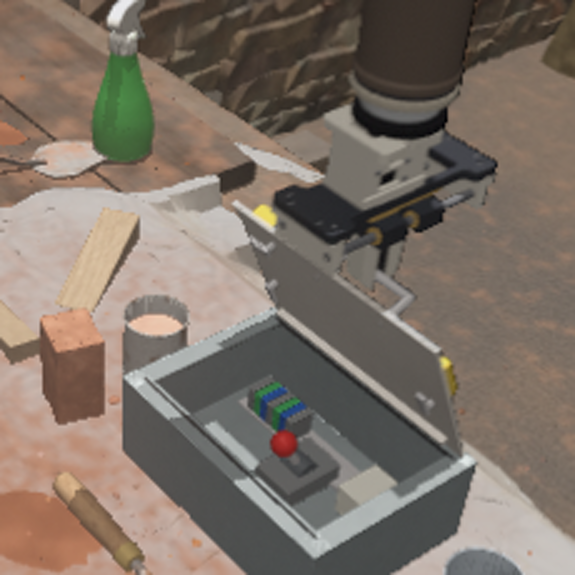

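```bash
python3 -m crank '[[0,0.029,0,0.005,0],[0,0.029,0,0.003,0],[0,0.029,0,0,0],[0,0.029,0,-0.002,0],[0,0.029,0,-0.004,0],[0,0.028,0,-0.006,0],[0,0.028,0,-0.008,0],[0,0.027,0,-0.01,0]]'
python3 -c "
from h import *;st();snap('side','o3',(270,60,500,290),2.5)"
```

```text
clock: 21.52
position: [0.715, -0.0949, 0.2535]
ee_rot: [-2.219, -2.222, -0.001]
force: [-1.0, 1.6, -0.5]
width: 0.097
t 21.52 pos [ 0.715  -0.0949  0.2535] jaw 0.1 zax [-0.     0.001 -1.   ] F [-1.   1.6 -0.5] w 0.097 q [-0.24  0.63  0.55  1.32 -0.33  1.28  0.31]
```

View pics/o3.png

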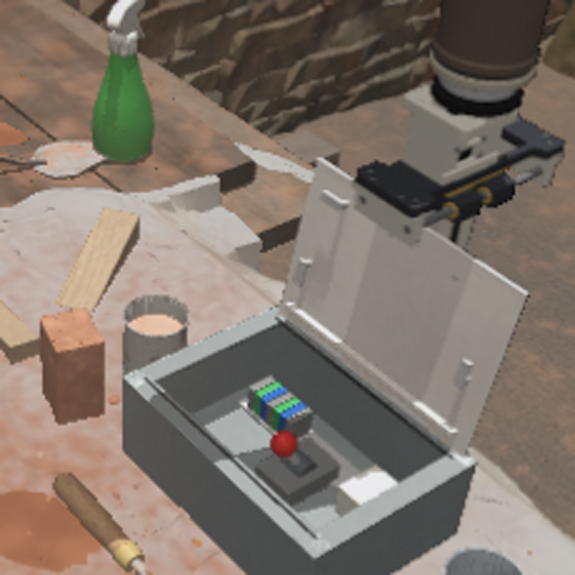

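The panel is past upright (about 1.73 rad). I go on to near its stop, then open only slightly so the front finger doesn't press the panel forward.

```bash
python3 -m crank '[[0,0.015,0,-0.008,0],[0,0.012,0,-0.008,0],[0,0,0,0,0],[0,0,0,0,0],[0.16,0,0,0,0],[0.16,0,0,0,0],[0.16,0,0,0,0],[0.16,0,0,0,0]]'
python3 -c "
from h import *;st();snap('side','o4',(270,60,500,290),2.5)"
```

```text
clock: 22.23
position: [0.7268, -0.095, 0.2491]
ee_rot: [2.218, 2.221, 0.006]
force: [3.2, 4.4, 9.7]
width: 0.161
t 22.23 pos [ 0.7268 -0.095   0.2491] jaw 0.1 zax [ 0.004  0.001 -1.   ] F [3.2 4.4 9.7] w 0.161 q [-0.24  0.65  0.54  1.29 -0.33  1.29  0.31]
```

View pics/o4.png

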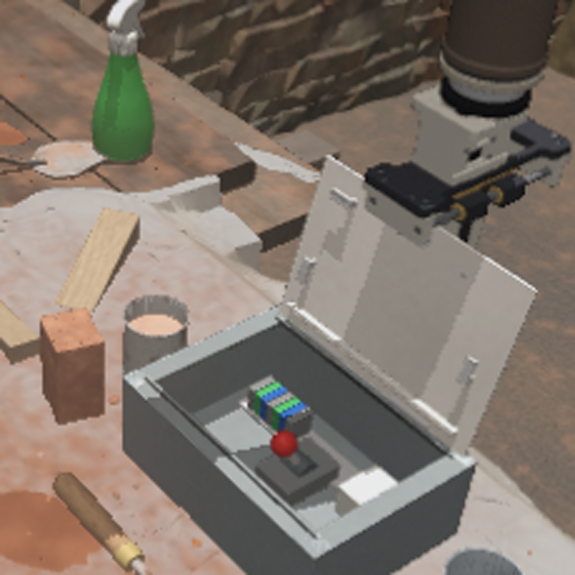

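```bash
python3 -m crank '[[0.16,0.003,0,0.01,0],[0.16,0,0,0.015,0],[0.16,0,0,0.02,0],[0.16,0,0,0.02,0],[0.16,0,0,0.02,0],[0.16,0,0,0.02,0],[0.16,0,0,0.02,0],[0.16,0,0,0.02,0]]'
python3 -c "
from h import *;st();snap('side','o5',(270,60,500,290),2.5)"
```

```text
clock: 22.95
position: [0.7265, -0.0961, 0.3061]
ee_rot: [2.221, 2.221, 0.0]
force: [0.5, 1.1, -0.7]
width: 0.162
t 22.95 pos [ 0.7265 -0.0961  0.3061] jaw 0.0 zax [ 0. -0. -1.] F [ 0.5  1.1 -0.7] w 0.162 q [-0.23  0.63  0.56  1.19 -0.32  1.41  0.29]
```

View pics/o5.png

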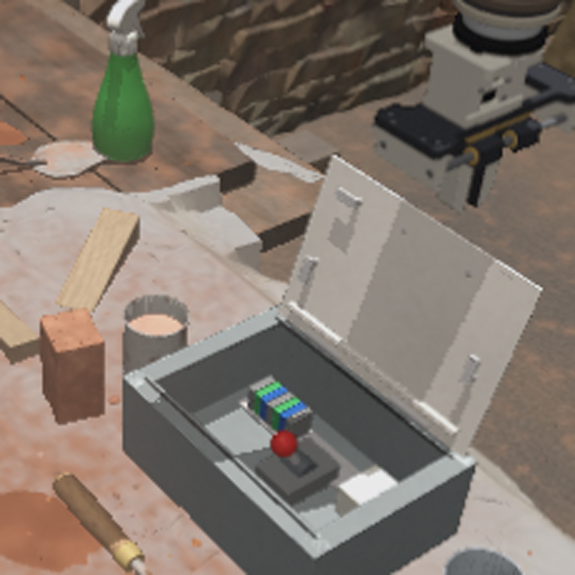

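The panel leans on its stop by itself. I rise clear, retreat forward over the box and turn the tool a quarter so the narrow body side faces the panel.

```bash
python3 -m crank '[[0,0,0,0.06,0.1],[0,0,0,0.06,0.115],[0,-0.04,0,0,0.115],[0,-0.04,0,0,0.115],[0,-0.04,0,0,0.115],[0,-0.04,0,0,0.115],[0,-0.04,0,0,0.115],[0,-0.04,0,0,0.115]]'
python3 -m crank '[[0,-0.04,0,0,0.115],[0,-0.04,0,0,0.115],[0,-0.04,0.011,0,0.115],[0,-0.04,0.011,0,0.115],[0,-0.04,0.011,0,0.115],[0,-0.04,0,0,0],[0,-0.04,0,0,0],[0,0,0,0,0]]'
python3 - <<'E'
from h import *
st()
snap('side','i1',(270,60,500,290),2.5)
for n in ('side','top'):
    im=cv2.cvtColor(arm.get_image(n),cv2.COLOR_RGB2HSV);H,S,V=[im[...,i].astype(int) for i in range(3)]
    m=((H<6)|(H>174))&(S>190)&(V>80)
    k,l,s,c=cv2.connectedComponentsWithStats(m.astype(np.uint8))
    for i in range(1,k):
        if s[i,4]>8: print(n,c[i].round(1),s[i,4],plane(n,[c[i]],.076).round(4))
E
```

```text
clock: 23.67
position: [0.6297, -0.096, 0.3531]
ee_rot: [0.954, 2.993, -0.0]
force: [1.1, -0.5, 0.2]
width: 0.004
clock: 24.33
position: [0.5162, -0.0832, 0.3537]
ee_rot: [-0.034, -3.141, -0.0]
force: [0.3, -0.4, -0.0]
width: 0.003
t 24.33 pos [ 0.5162 -0.0832  0.3537] jaw 88.8 zax [-0.  0. -1.] F [ 0.3 -0.4 -0. ] w 0.003 q [-0.13  0.19  0.23  1.66 -0.04  1.3   1.66]
side [383.3 239.7] 11 [[ 0.5477 -0.0899  0.076 ]]
top [356.  169.4] 14 [[ 0.5492 -0.0788  0.076 ]]
top [491.9 284.5] 446 [[ 0.2396 -0.455   0.076 ]]
```

View pics/i1.png

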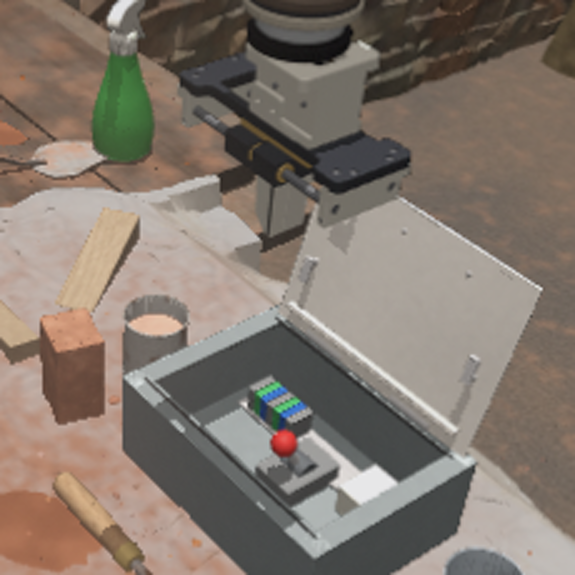

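The ball triangulates to about (0.55, -0.082), consistent with the toggle at off (expected x 0.554). I descend in front of it.

```bash
python3 -m crank '[[0,0,0,-0.09,0],[0,0,0,-0.09,0],[0,0,0,-0.09,0],[0,0,0,-0.09,0],[0,0,0,-0.09,0],[0,0,0,-0.08,0],[0,0,0,-0.06,0],[0,0,0,-0.04,0]]'
python3 -m crank '[[0,0,0,-0.03,0],[0,0,0,-0.024,0],[0,0,0,0,0],[0,0,0,0,0],[0,0,0,0,0],[0,0,0,0,0],[0,0,0,0,0],[0,0,0,0,0]]'
python3 -c "
from h import *;st();snap('side','i2',(270,60,500,290),2.5)"
```

```text
clock: 25.15
position: [0.518, -0.0826, 0.0978]
ee_rot: [-0.032, -3.138, 0.0]
force: [0.2, -0.0, -0.4]
width: 0.007
clock: 25.82
position: [0.519, -0.0827, 0.08]
ee_rot: [0.032, 3.14, 0.0]
force: [0.5, 0.3, -0.1]
width: 0.009
t 25.82 pos [ 0.519  -0.0827  0.08  ] jaw 88.8 zax [ 0.001  0.    -1.   ] F [ 0.5  0.3 -0.1] w 0.009 q [-0.08  0.48  0.18  2.   -0.13  0.67  1.74]
```

View pics/i2.png

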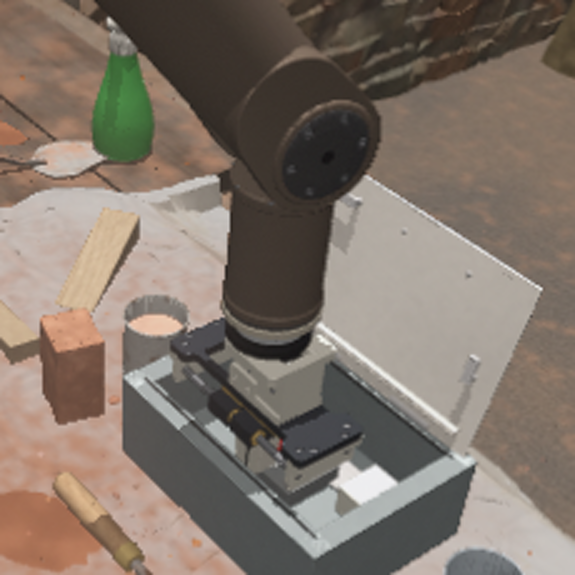

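```bash
python3 -m crank '[[0,0.02,0,0,0],[0,0.02,0,0,0],[0,0.02,0,0,0],[0,0.02,0,0,0],[0,0.02,0,0,0],[0,0.02,0,0,0],[0,0.015,0,0,0],[0,0,0,0,0]]'
python3 -m crank '[[0,0.006,0,0,0],[0,0.006,0,0,0],[0,0.005,0,0,0],[0,0,0,0,0],[0,0,0,0,0],[0,0,0,0,0],[0,0,0,0,0],[0,0,0,0,0]]'
```

```text
clock: 26.53
position: [0.5743, -0.0826, 0.0792]
ee_rot: [0.032, 3.14, -0.0]
force: [0.4, 0.6, 0.2]
width: 0.006
clock: 27.2
position: [0.5793, -0.0827, 0.0794]
ee_rot: [0.033, 3.141, 0.0]
force: [-0.5, -0.2, -0.4]
width: 0.006
```

```bash
python3 -m crank '[[0,0.006,0,0,0],[0,0.005,0,0,0],[0,0.0,0,0,0],[0,0,0,0,0],[0,0,0,0,0],[0,0,0,0,0],[0,0,0,0,0],[0,0,0,0,0]]'
python3 -c "
from h import *;st()"
python3 -m crank '[[0,-0.04,0,0,0],[0,-0.04,0,0.02,0],[0,0,0,0.09,0],[0,0,0,0.09,0],[0,0,0,0.09,0],[0,0,0,0.09,0],[0,0,0,0.09,0],[0,0,0,0.09,0]]'
python3 -c "
from h import *;st();snap('side','i3',(270,60,500,290),2.5)"
```

```text
clock: 27.87
position: [0.5809, -0.0827, 0.0789]
ee_rot: [-0.033, -3.136, -0.001]
force: [-10.1, 0.3, 7.1]
width: 0.005
t 27.87 pos [ 0.5809 -0.0827  0.0789] jaw 88.8 zax [-0.006  0.001 -1.   ] F [-10.1   0.3   7.1] w 0.005 q [-0.08  0.56  0.18  1.85 -0.14  0.75  1.73]
clock: 28.53
position: [0.5518, -0.0828, 0.3058]
ee_rot: [0.033, 3.14, -0.0]
force: [0.3, -0.1, -0.3]
width: 0.006
t 28.53 pos [ 0.5518 -0.0828  0.3058] jaw 88.8 zax [ 0.002 -0.    -1.   ] F [ 0.3 -0.1 -0.3] w 0.006 q [-0.13  0.28  0.23  1.66 -0.07  1.21  1.67]
```

View pics/i3.png

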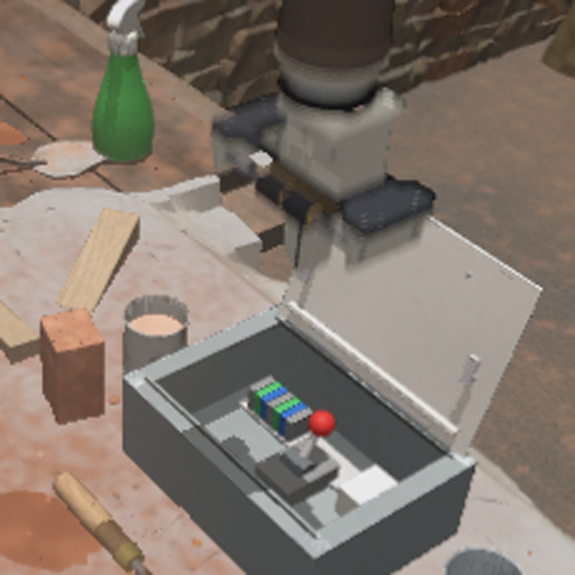

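The toggle now leans to the hinge side, with the ball at crop (322,423), and it met a 10 N stop. I move clear for a last check.

```bash
python3 -m crank '[[0,-0.06,0,0.03,0],[0,-0.06,0,0.03,0],[0,-0.06,0,0.02,0],[0,-0.06,0,0,0],[0,0,0,0,0],[0,0,0,0,0],[0,0,0,0,0],[0,0,0,0,0]]'
python3 - <<'E'
from h import *
st();snap('side','f1',(180,60,500,310),2.4);snap('top','f1t',(180,100,460,300),2.8)
c=[322/2.5+270,423/2.5+60];P=plane('side',[c],.074)[0];print('ball',P.round(4),'rel axle x',P[0]-.579, 'angle',.5+np.arcsin((P[0]-.579)/.05))
E
```

```text
clock: 29.25
position: [0.4566, -0.0826, 0.3352]
ee_rot: [0.032, 3.141, -0.0]
force: [0.8, -1.1, 0.6]
width: 0.006
t 29.25 pos [ 0.4566 -0.0826  0.3352] jaw 88.8 zax [ 0. -0. -1.] F [ 0.8 -1.1  0.6] w 0.006 q [-0.14  0.09  0.23  1.81 -0.02  1.24  1.64]
ball [ 0.6038 -0.0822  0.074 ] rel axle x 0.024828207808633596 angle 1.0196359279040066
```

View pics/f1.png

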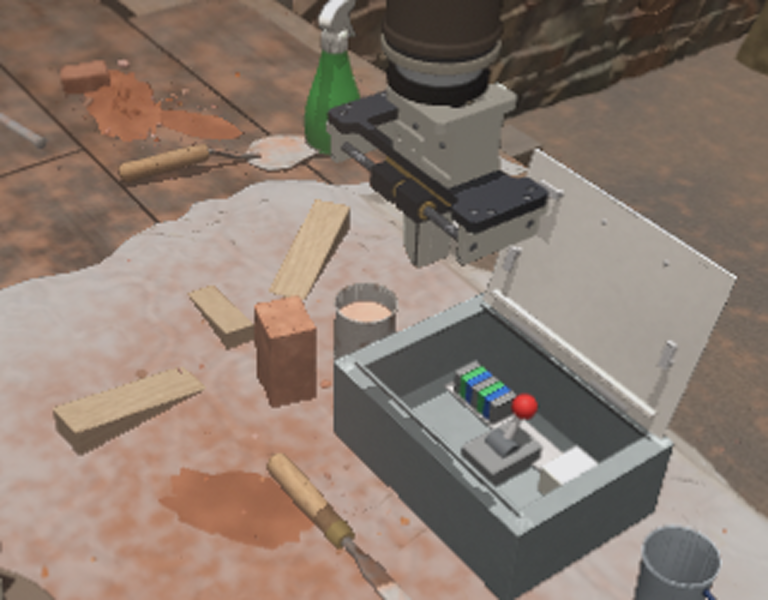

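View pics/f1t.png

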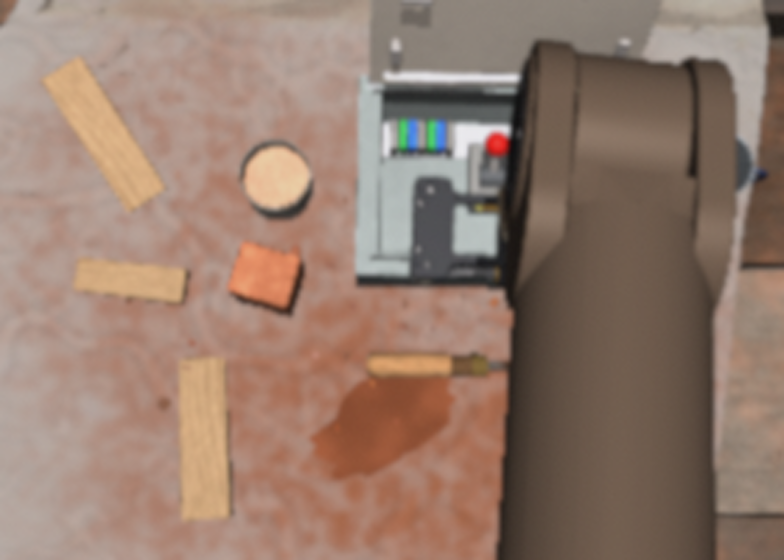

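The wedge lies flat at top crop (130,281), the panel leans open, the ball is at about 1.02 rad, and the bystanders in view are in place. I hand the job in.

```bash
python3 -c "
from cell import arm;print(arm.sign_off())"
```

```text
the job is handed in; nothing more can be done
None
```

I did all the steps in order and handed the job in at about 29 s of the 72 s allowed. The sign-off gave no verdict.

- **Wedge:** I took the small wedge off the panel and laid it on the bench left of the box, at about (0.46, 0.295). The last pictures show it lying flat there.
- **Fasteners:** I pushed each one clockwise until it pressed on its stop, with reactions of 31 N, 34 N and 12 N. Pictures taken before opening showed the left and front arms in their unlocked positions from both cameras, and the right one in the side view only. I did not see the arms again after the panel opened, because they face away from the side camera.
- **Panel:** I lifted it by the handle and let it go near its stop. It leans there by itself. There was a light 10 N upward reaction when I released the handle, which vanished once I lifted clear.
- **Isolator:** I pushed it over until it met a stop at 10 N. The ball's position in the side view puts it at about 1.02 rad, which is fully on.
- **Bystanders:** The tin, brick piece and chisel look unmoved. The mug was partly hidden in the last pictures, but nothing came near it.
- **Measurement disagreement:** The box position differed by 2–3 mm between the camera fits and where the gripper met the handle bar.

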